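# Close up the pressure cooker

## Robot

A 6-joint arm with a two-finger parallel gripper is mounted at the origin on a cart in front of the work surface, level with it; the furniture and walls round the work are solid. World frame = base frame: x ahead of the robot, y to its left, z up, the work surface at z = 0. Lengths are in m, angles in rad, forces in N, time in s.
With the tool pointing down it reaches from about 0.225 to 0.725 m from the base axis. Payload 3.1 kg.
Tool frame: the origin (TCP) lies between the finger pads; the fingertips stand 22 mm ahead of it and the grasp point (between the pads) lies 3 mm ahead of it (robot.nose_length is the distance from the TCP to the fingertips, in m); z points along the fingers, y is the line along which they close (so a half turn about z gives the same grasp; the last joint's range is limited). The gripper opens to 85 mm and grips with 20 to 120 N. Pads are 22 mm wide; open, the fingers measure 114 mm over their backs; the gripper's body (76 mm by 85 mm) begins 54 mm behind the grasp point. The pads swing forward as they close: fully open they stand 13 mm farther back than shut.
Start: joints at [1.087, 0.048, 0.099, 1.622, 0, 1.443], TCP at [0.183, 0.492, 0.224] pointing down, gripper open.
Joint ranges: [-2.91, 2.91], [-0.99, 1.94], [-1.21, 1.42], [-2.12, 2.29], [-1.49, 1.47], [-3.14, 3.14]. Speed limits (rad/s): [2.79, 2.79, 3.14, 3.14, 3.14, 3.14].

## Interface

Orientations are given as a unit quaternion [x, y, z, w].
In Python, from cell import robot gives the robot as it stands. The module is installed in compiled form; this text tells all that it offers.
- The arm moves only by the tool apply_moves, never from a script. Its argument "plan" is text: rows parted by semicolons, each of 7 numbers parted by spaces: the opening, from 0 (shut) to 1 (fully open), then the shift along the world's x, y, z in cm, then the turn, a rotation vector about the world's x, y, z in degrees. In form: fingers dx dy dz wx wy wz; .... A call has exactly 10 rows; each row is the pose to reach, as a shift and turn from the pose commanded when the call began; what a row does not reach only later rows make up. A row lasts 1/8 s, in which the tool goes at most 62.5 mm and 10.7 degrees, less where a joint would pass 70% of its speed; a pose out of reach is approached as far as the arm can. A call with a gripper value outside its range is refused whole. The fingers move at their own pace and stop on an object; "force" is the grip in N (left out, the last holds). Time passes only in rows, so rows that repeat a pose let the fingers close, or fill a call up. It gives the time, the measured TCP pose, the force, the opening and the grip force at its end, in the units of the state.
- robot.read_state(): the state, without advancing time (a new reading comes with each control period).
- robot.get_image(name): name is "side" or "top"; returns a dict with "pixels" (400x640x3 uint8, blue, green, red), "fov_y" (degrees; the focal length in pixels is half the picture's height over the tangent of half this angle, whatever the lens; pixels are square), "cx", "cy" (the principal point, pixels), "D" ([k1, k2, p1, p2, k3] as OpenCV has them; the pictures are not rectified), "extrinsics" (4x4, takes a point from camera to world coordinates). Camera axes: x right, y down, z forward; pixel columns grow to the right and rows downward; lengths in m; the calibration is good to about 2 mm. A picture is of the moment at which its call begins. There is no depth.
- robot.sign_off(): hands the job in; it is judged then, once.
The state is a dict: "time": time; "joint_pos": joint angles; "dq": joint speeds; "joint_efforts": joint torques, N m; "tcp_pos": TCP position; "tool_rot": TCP orientation; "contact_force": force on the tool from outside, world axes, zero at the start; "wrist_torque": the same for the moment, N m; "gripper_width": finger opening in m; "gripper_force": force on a finger pad.
Only numpy, scipy, OpenCV 4.12 (cv2) and the standard library are available. Lean on these libraries where they do the work, as an engineer would, in place of code of your own. Each camera call takes 0.05 s, during which the arm holds its last target. There are 200 camera calls.

## Task

The pressure cooker is filled; shut it. Set the lid gently on the pot with its two clamp arms between the guide ears of the pot's handles, and turn the big clamp handle a quarter turn clockwise as far as it goes, so that the claws draw the lid down tight. Only then turn the small steam valve clockwise to its closed stop, and leave the other things where they are.

Things in the scene. Friction and masses are not known exactly. Their poses are not given: they have to be found in the camera images.
- cooker_pot: Steel pot of a pressure cooker, open, holding potatoes; it stands on the worktop and does not move. Origin: centre of its underside; z up. Wall 176 mm across, mouth 171 mm inside. Flared rim round the mouth, 211 mm across, upper side at 98.5 mm. Black loop handles on its +y and -y sides, out to 145 mm from the axis, loops up to 72 mm high.
- pot_rim (a point): Centre of the pot's mouth, level with the upper side of the rim, 98.5 mm above the pot's origin; axes as the pot's. The rim's rolled edge goes down to 92 mm.
- ear_gap (a point): Middle of the gap between the two black guide ears on the pot's +y handle: 122 mm from the axis along the pot's y, 107 mm above its origin, level with the ears' rounded tops. The gap is 41 mm wide (along the pot's x); ears 9 mm thick, from 112 to 132 mm from the axis. The -y handle has the same pair.
- cooker_lid: Steel lid, 0.72 kg with all it carries, loose, at first standing on the worktop. Origin: centre of the foot of its skirt; z up. Skirt 152 mm across at the foot, 166 mm from 18 mm up; flange 208 mm across, 24 to 28 mm up; top at 34 mm. Set on the pot, skirt in the mouth, it rests with its origin 79.5 mm above the pot's; clamped, at 75.5 mm. Steam valve on its -x side.
- claw (a point): Foot of the clamp arm on the lid's +y side, at the outer face of its leg, 16 mm above the lid's origin; 130 mm from the lid's axis when open, 112 mm when closed. The arm is 30 mm wide (lid's x); the -y side has the same. The claw under it passes below the pot's rolled edge as it moves in: 8 mm of ramp, then flat. Arms go between the ears either way round (half a turn).
- clamp_handle (a joint): Clamp handle on top of the lid, rad: 0 = open stop (bar along the lid's x, claws out), 1.571 = closed stop (bar along the lid's y, in line with the arms); grows clockwise from above. Its cam moves both claws in evenly, 18 mm in all. Starts at 0, stays where left, takes 0.1 to 0.25 N m; under this the lid may turn a few degrees until its arms meet the guide ears.
- clamp_bar (a point): Middle of the clamp handle's black bar, on the lid's axis, 70 mm above the lid's origin; x along the bar, turning with it. Bar 84 mm long (x), 18 mm wide (y), from 54 to 83 mm above the lid's origin. It is also the grip by which the lid is lifted.
- steam_valve (a joint): Steam valve lever, rad: 0 = open stop (its long end points outward, away from the middle of the lid), 1.571 = closed stop (lever along the rim); grows clockwise from above, stays where left, takes about 0.05 N m. Starts between 0 and 0.35.
- valve_lever (a point): On the steam valve's pivot, 74 mm from the lid's axis on its -x side, 55.7 mm above the lid's origin; x along the lever, turning with it. Small black lever 34 mm long (22 mm to its -x side of the pivot, 12 mm to the other), 10 mm wide (y), from 48 to 64.7 mm above the lid's origin.
- egg_timer: Bystander: kitchen timer, 60 mm across, 54 mm high; origin under its centre. To be left alone.
- salt_shaker: Bystander: salt shaker, 44 mm across, 90 mm high; origin under its centre. To be left alone.
- garlic: Bystander: garlic bulb, 54 mm; origin under its centre. To be left alone.
- tumbler: Bystander: drinking glass, 81 mm across, 91 mm high; origin under its centre. To be left alone.
- shot_glass: Bystander: small glass, 49 mm across, 62 mm high; origin under its centre. To be left alone.

How it is judged:
On the way, in this order (a step that is already met when the one before it is completed fails the run):
1. the lid is set level on the pot, skirt in the mouth and arms between the guide ears, not yet clamped (horizontal distance between cooker_lid and cooker_pot below 0.008 m and z of cooker_lid in the frame of cooker_pot below 0.083 m and angle between cooker_lid's own z axis and vertical below 0.04 rad and angle between the y axis of cooker_lid and the y axis of cooker_pot, either way round below 0.12 rad and value of joint clamp_handle below 0.3 rad), for 0.2 s.
2. the clamp handle is turned to its closed stop and the lid is drawn down tight (value of joint clamp_handle above 1.38 rad and z of cooker_lid in the frame of cooker_pot between 0.072 and 0.0773 m and value of joint steam_valve below 0.7 rad), for 0.2 s.
3. then the steam valve is turned to its closed stop (value of joint steam_valve above 1.38 rad), for 0.2 s.
At the end, for the whole second after the job is handed in: Lid on the pot: centred within 6 mm, level within 0.03 rad, arms in line with the handles within 0.12 rad, origin 72 to 77.3 mm above the pot's (79.5 when merely resting), clamp handle and steam valve both past 1.38 rad (closed stop 1.571), all at rest (horizontal distance between cooker_lid and cooker_pot below 0.006 m and z of cooker_lid in the frame of cooker_pot between 0.072 and 0.0773 m and angle between cooker_lid's own z axis and vertical below 0.03 rad and angle between the y axis of cooker_lid and the y axis of cooker_pot, either way round below 0.12 rad and value of joint each of clamp_handle, steam_valve above 1.38 rad and linear speed of cooker_lid below 0.01 m/s); the robot touches nothing.
It fails at once if the lid is slammed or forced on the pot (more than 80 N between them) (contact force between cooker_lid and cooker_pot above 80 N).
It fails at once if a bystander is pushed by more than 3 cm (distance of any of egg_timer, salt_shaker, garlic, tumbler, shot_glass from where it was at the start of the episode above 0.03 m).
It also fails if it takes over 64 s, if anything falls off the work surface, if the arm or the gripper's body presses on something with over 40 N, if the wrist force passes 120 N, or if a joint passes its speed limit or range.

## Working session

There is one attempt and no reset: what is moved stays moved. The work goes in short steps, Python scripts to look and compute and a tool call to move; the robot and the scene stay as the last step left them, time stands still between calls to the robot, and variables do not carry over. Pictures are saved under pics/ and viewed, at most 10 in all, crops included, and the job is handed in when it is done.

Besides the shell and the picture viewer there is one more tool, called after "Request:" as name(argument=value, ...), one argument or row to a line, values as JSON. apply_moves: Moves the arm, as the interface text tells. Its arguments: {"type":"object","properties":{"plan":{"type":"string"},"force":{"type":"number"}},"required":["plan"]}

```bash
mkdir -p pics
cat > h.py <<'E'
import numpy as np, cv2
from cell import robot
def K(im):
    h,w=im["pixels"].shape[:2]; f=h/2/np.tan(np.radians(im["fov_y"])/2)
    return np.array([[f,0,im["cx"]],[0,f,im["cy"]],[0,0,1.]])
def ray(im,uv):
    p=cv2.undistortPoints(np.array(uv,float).reshape(-1,1,2),K(im),np.array(im["D"],float)).reshape(-1,2)
    T=np.array(im["extrinsics"]); d=np.c_[p,np.ones(len(p))]@T[:3,:3].T
    return T[:3,3],d
def onz(im,uv,z):
    o,d=ray(im,uv); z=np.asarray(z,float); return o+d*((z-o[2])/d[:,2])[:,None]
def proj(im,P):
    T=np.linalg.inv(np.array(im["extrinsics"])); r=cv2.Rodrigues(T[:3,:3])[0]
    return cv2.projectPoints(np.array(P,float).reshape(-1,1,3),r,T[:3,3],K(im),np.array(im["D"],float))[0].reshape(-1,2)
E
python3 - <<'E'
from h import *
for n in("top","side"):
    im=robot.get_image(n); cv2.imwrite(f"pics/{n}0.png",im["pixels"]); print(n,im["fov_y"],im["D"],np.round(im["extrinsics"],3))
s=robot.read_state();print(s)
E
```

```text
top 57.15183972524015 [-0.02458417  0.          0.          0.          0.        ] [[ 0.028 -0.99   0.139  0.395]
 [-0.999 -0.031 -0.016  0.035]
 [ 0.02  -0.138 -0.99   1.097]
 [ 0.     0.     0.     1.   ]]
side 57.02241151593053 [0.02066402 0.         0.         0.         0.        ] [[ 0.857 -0.336  0.39   0.119]
 [-0.514 -0.585  0.627 -0.624]
 [ 0.017 -0.739 -0.674  0.779]
 [ 0.     0.     0.     1.   ]]
{'time': 0.1, 'joint_pos': array([ 1.08718796e+00,  4.86649071e-02,  9.77378830e-02,  1.62201682e+00,
       -1.88342877e-05,  1.44302869e+00]), 'dq': array([-0.00027816, -0.0021632 ,  0.00262348,  0.00174119, -0.00151717,
       -0.00135724]), 'joint_efforts': array([ 1.51481770e-03, -3.39851153e+01,  3.20936000e+01,  1.58172345e-02,
       -1.40915890e-04, -7.96858179e-08]), 'tcp_pos': array([0.18262847, 0.4915925 , 0.22313204]), 'tool_rot': array([ 1.76983040e-01,  9.84213316e-01, -1.02681216e-03, -3.14166012e-04]), 'contact_force': array([ 0.43320116, -0.12924248, -0.72818142]), 'wrist_torque': array([ 0.0449628 , -0.00592125, -0.00339562]), 'gripper_force': 0.0, 'gripper_width': 0.0855689098180186}
```

View pics/top0.png

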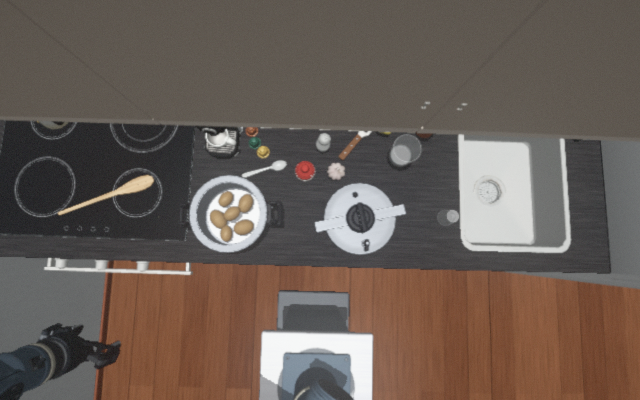

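View pics/side0.png

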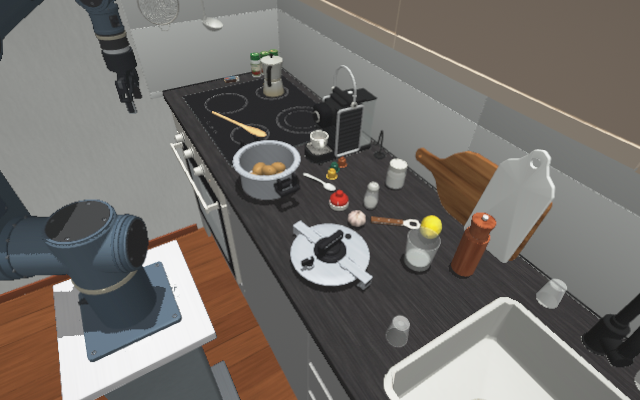

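The top view shows the pot at about (228,214), its handles at (187,213) and (277,216). The lid is at (360,218) with its arms towards (317,228) and (405,210), and the valve is at (366,243). The side view shows the same things. I'll enlarge for measurement.

Run:
```python
from h import *
t=cv2.imread("pics/top0.png"); s=cv2.imread("pics/side0.png")
a=cv2.resize(t[165:265,180:420],None,fx=3.3,fy=3.3,interpolation=cv2.INTER_CUBIC)[:,:790]
b=cv2.resize(s[130:300,220:390],None,fx=1.5,fy=1.5)
cv2.imwrite("pics/c1.png",a)
cv2.imwrite("pics/c2.png",cv2.resize(s[130:295,220:440],None,fx=3.5,fy=3.5,interpolation=cv2.INTER_CUBIC))
```

```text
(no output)
```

View pics/c1.png

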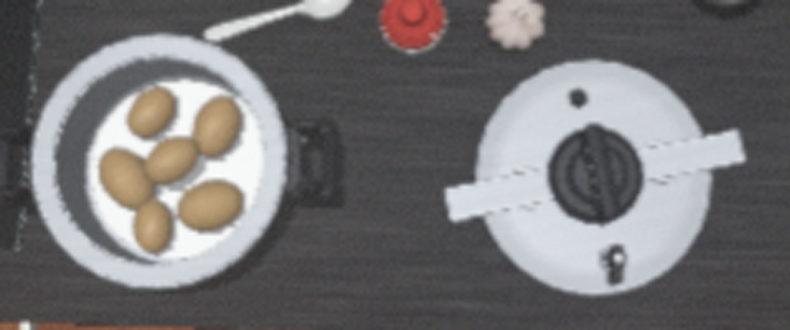

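View pics/c2.png

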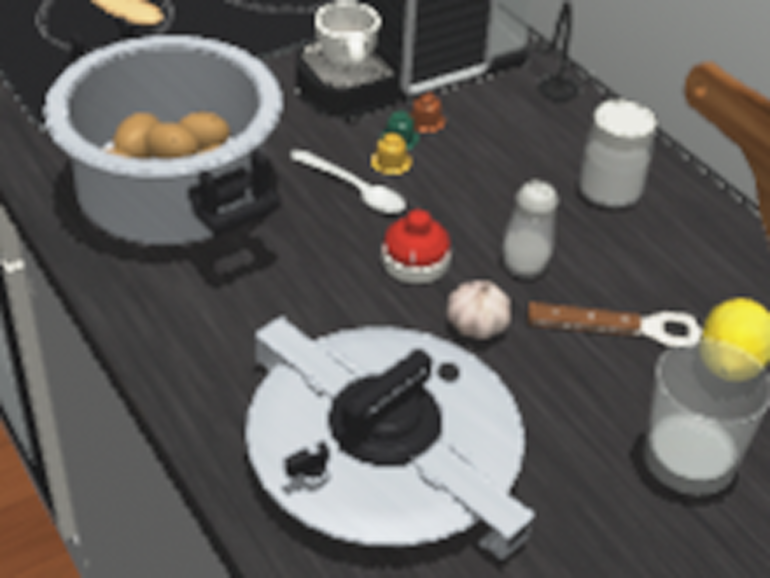

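The top crop shows the pot rim centred near (160,160) and its right handle at (315,163), spanning rows 120-205. The lid is centred at (595,177), with arms from (447,205) to (743,147) and the valve lever at (613,263). The side crop shows the ears on the near handle at about (200,195) and (262,175).

Run:
```python
from h import *
from scipy.optimize import least_squares
def circ(P,r):
    f=lambda q:np.hypot(P[:,0]-q[0],P[:,1]-q[1])-r
    s=least_squares(f,P.mean(0)[:2],loss="soft_l1",f_scale=.001); g=lambda q:np.hypot(P[:,0]-q[0],P[:,1]-q[1])-q[2]
    s2=least_squares(g,[*s.x,r],loss="soft_l1",f_scale=.001)
    return s.x,np.std(f(s.x)),s2.x
for n in("top","side"):
    im=robot.get_image(n); px=im["pixels"]; hsv=cv2.cvtColor(px,cv2.COLOR_BGR2HSV)
    m=((hsv[...,2]>130)&(hsv[...,1]<70)).astype(np.uint8)
    for nm,z,r,c in(("pot",.0955,.1055,(.37,.29)),("lid",.026,.104,(.37,-.07))):
        if nm=="pot" and n=="top": pass
        # radial outer edge: scan along circle normals around an initial guess
        best=np.array(c)
        for it in range(4):
            P=[]
            for a in np.radians(np.arange(0,360,3)):
                rr=np.arange(r-.02,r+.02,.0005)
                if it==0: rr=np.arange(r-.035,r+.035,.0005)
                W=np.c_[best[0]+rr*np.cos(a),best[1]+rr*np.sin(a),np.full(len(rr),z)]
                uv=proj(im,W).astype(np.float32)
                g=cv2.remap(cv2.cvtColor(px,cv2.COLOR_BGR2GRAY),uv[:,0].reshape(1,-1),uv[:,1].reshape(1,-1),cv2.INTER_LINEAR)[0].astype(float)
                k=6; d=np.array([g[i-k:i].mean()-g[i:i+k].mean() for i in range(k,len(g)-k)])
                i=d.argmax()
                if d[i]>25: P.append(W[i+k])
            P=np.array(P); b,sd,free=circ(P,r); best=b
        print(n,nm,len(P),b.round(4),sd.round(4),free.round(4))
t=robot.get_image("top");
G=lambda x:(255*(x/255.)**.5).astype(np.uint8)
a=cv2.resize(G(t["pixels"][190:250,170:300]),None,fx=6,fy=5,interpolation=cv2.INTER_CUBIC)
s=robot.get_image("side")["pixels"][135:215,215:315]
b=cv2.resize(G(s),None,fx=3.7,fy=3.7,interpolation=cv2.INTER_CUBIC)
o=np.zeros((600,780,3),np.uint8);o[:300]=a;o[300:596,:370]=b
cv2.imwrite("pics/c3.png",o)
```

```text
top pot 33 [0.3933 0.2783] 0.0094 [0.3921 0.2772 0.1067]
top lid 30 [ 0.3717 -0.0251] 0.0041 [ 0.3728 -0.0263  0.1019]
side pot 36 [0.3422 0.2912] 0.0076 [0.3405 0.289  0.1036]
side lid 41 [ 0.3478 -0.0485] 0.0054 [ 0.3471 -0.0537  0.1066]
```

View pics/c3.png

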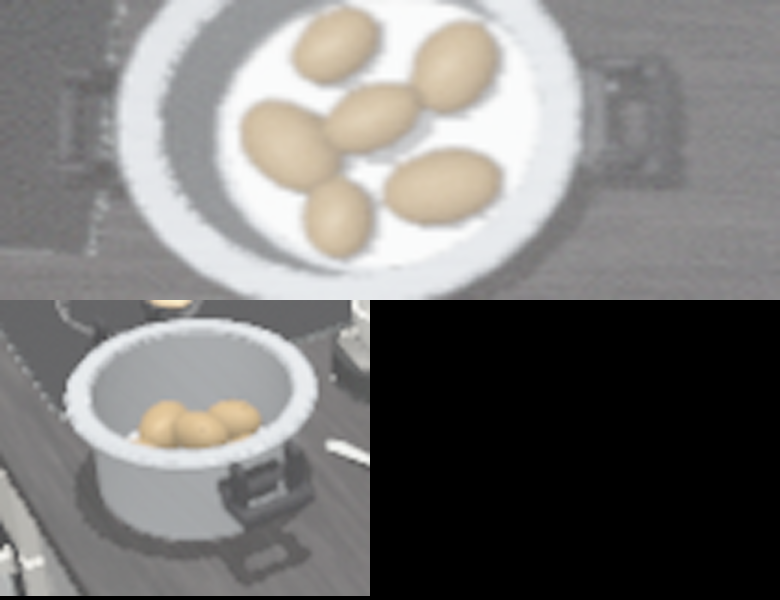

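The right handle loop in this crop ends at x=685 (rows 60-187) and the left one at x=60 (rows 72-180). I'll refit the circles with better seeds and get both yaws.

```bash
cat > m.py <<'E'
from h import *
from scipy.optimize import least_squares
def fit(im,c,z,r,w0=.02):
    gr=cv2.GaussianBlur(cv2.cvtColor(im["pixels"],cv2.COLOR_BGR2GRAY),(3,3),0); b=np.array(c,float)[:2]
    for w in (w0,.012,.008,.008):
        P=[]
        for a in np.radians(np.arange(0,360,3)):
            rr=np.arange(r-w,r+w,.0005)
            W=np.c_[b[0]+rr*np.cos(a),b[1]+rr*np.sin(a),np.full(len(rr),z)]
            uv=proj(im,W).astype(np.float32)
            g=cv2.remap(gr,uv[:,0].reshape(1,-1),uv[:,1].reshape(1,-1),cv2.INTER_LINEAR)[0].astype(float)
            k=5; d=np.array([g[i-k:i].mean()-g[i:i+k].mean() for i in range(k,len(g)-k)])
            i=d.argmax()
            if d[i]>12 and 0<i<len(d)-1: P.append(W[i+k])
        P=np.array(P)
        g=lambda q:np.hypot(P[:,0]-q[0],P[:,1]-q[1])-(q[2] if len(q)>2 else r)
        b=least_squares(g,b,loss="soft_l1",f_scale=.001).x
    f=least_squares(g,[*b,r],loss="soft_l1",f_scale=.001).x
    return b,f,len(P),np.median(abs(g(b)))
E
python3 - <<'E'
from m import *
seed={"top":((228,214),(360,218)),"side":((267,160),(330,254))}
for n in("top","side"):
    im=robot.get_image(n)
    for nm,uv,z,r in(("pot",seed[n][0],.0955,.1055),("lid",seed[n][1],.026,.104)):
        c=onz(im,uv,z)[0]; print(n,nm,c.round(3),*[np.round(x,4) for x in fit(im,c,z,r)])
    if n=="top":
        q=onz(im,[(284.2,214.6),(180,215.2)],.065);d=q[0]-q[1];print("handles",q.round(4),q.mean(0),np.degrees(np.arctan2(-d[0],d[1])))
        q=onz(im,[(405.2,209.5),(315.5,226.8)],.04);d=q[1]-q[0];print("arms",q.round(4),q.mean(0),np.degrees(np.arctan2(-d[0],d[1])))
        m=cv2.inRange(im["pixels"],(120,120,120),(255,255,255)); nl,L,st,_=cv2.connectedComponentsWithStats(m)
        ys,xs=np.where(L==L[218,385]); q=onz(im,np.c_[xs,ys],.04); c=np.array([.37,-.07]) if 0 else q.mean(0)[:2]
        d=q[:,:2]-c; far=np.hypot(*d.T)>.115; print("far n",far.sum()); sgn=np.sign(d[far,1]); v=(d[far]*sgn[:,None]).mean(0); print("arm yaw", np.degrees(np.arctan2(-v[0],v[1])),st[L[218,385]])
E
```

```text
top pot [0.475 0.257 0.095] [0.478  0.2579] [0.478  0.2579 0.1053] 120 0.0005
top lid [ 0.48  -0.113  0.026] [ 0.4807 -0.1117] [ 0.4808 -0.1117  0.1045] 112 0.0005
handles [[0.4806 0.106  0.065 ]
 [0.47   0.3977 0.065 ]] [0.47529379 0.25184481 0.065     ] -177.92749159902263
arms [[ 0.5079 -0.2428  0.04  ]
 [ 0.4502  0.0166  0.04  ]] [ 0.47906229 -0.11312181  0.04      ] 12.528275982395941
far n 135
arm yaw 13.085157212113712 [ 315  183   91   72 3506]
side pot [0.477 0.246 0.096] [0.4793 0.2544] [0.4793 0.2544 0.1059] 120 0.0006
side lid [ 0.479 -0.121  0.026] [ 0.4818 -0.1146] [ 0.4818 -0.1145  0.1044] 109 0.0005
```

Request:
apply_moves(
  plan="1 2.7 -5.4 0 0 0 3.3;1 5.4 -10.9 0 0 0 6.6;1 8 -16.3 0 0 0 10;1 10.7 -21.8 0 0 0 13.3;1 13.4 -27.2 0 0 0 16.6;1 16.1 -32.7 -1 0 0 20;1 18.8 -38.1 -2 0 0 23;1 21.5 -43.5 -3 0 0 26.5;1 24.1 -49 -4 0 0 30;1 26.8 -54.5 -5 0 0 33.2",
  force=60,
)

```text
time: 1.65
tcp_pos: [0.4516, -0.0549, 0.1742]
tool_rot: [-0.112, 0.994, -0.0, 0.001]
contact_force: [0.3, 0.4, -0.2]
gripper_width: 0.0852
gripper_force: 0.0
```

Request:
apply_moves(
  plan="1 1 -2 0 0 0 0;1 2 -4 0 0 0 0;1 3 -6 0 0 0 0;1 3 -6 0 0 0 0;1 3 -6 0 0 0 0;1 3 -6 0 0 0 0;1 3 -6 0 0 0 0;1 3 -6 0 0 0 0;1 3 -6 0 0 0 0;1 3 -6 0 0 0 0",
)

```text
time: 2.9
tcp_pos: [0.4809, -0.1129, 0.1742]
tool_rot: [-0.112, 0.994, -0.0, -0.0]
contact_force: [0.6, 0.9, 0.3]
gripper_width: 0.0851
gripper_force: 0.0
```

Run:
```python
from h import *
from scipy.spatial.transform import Rotation as R
s=robot.read_state();print(s["time"],s["tcp_pos"],s["joint_pos"],R.from_quat(s["tool_rot"]).as_matrix().round(3),s["contact_force"])
S=robot.get_image("side");T=robot.get_image("top")
a=cv2.resize(S["pixels"][150:310,250:420],None,fx=3,fy=3);b=cv2.resize(T["pixels"][170:270,310:415],None,fx=3,fy=3)
o=np.zeros((480,800,3),np.uint8);o[:,:510]=a;o[:300,510:]=b[:,:290];cv2.imwrite("pics/d1.png",o)
```

```text
2.9 [ 0.48086226 -0.11286175  0.17421304] [-3.66382537e-01 -3.87027316e-02 -8.70838551e-02  1.52241535e+00
 -2.09392215e-05 -5.90100418e-01] [[-0.975 -0.222 -0.   ]
 [-0.222  0.975 -0.   ]
 [ 0.    -0.    -1.   ]] [0.64818397 0.86269161 0.26298669]
```

View pics/d1.png

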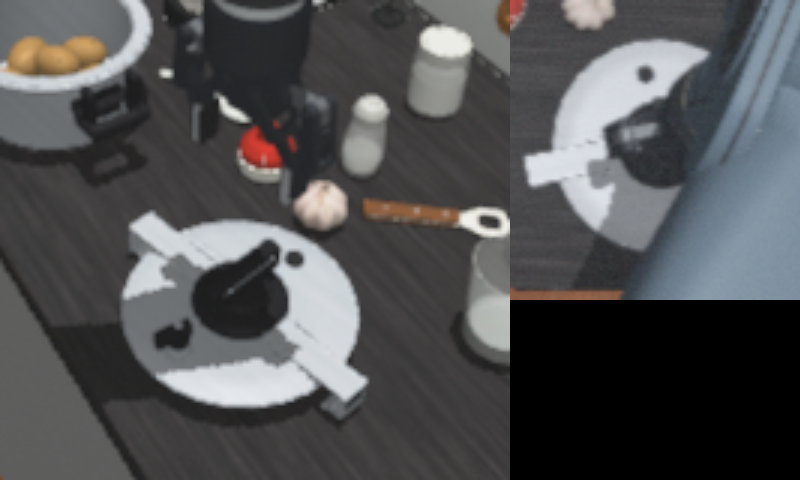

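The gripper is straight above the lid: fingers at (200,130) and (290,190) in the side crop, straddling the bar, and the lid has not moved.

Request:
apply_moves(
  plan="1 0 0 -2 0 0 0;1 0 0 -4 0 0 0;1 0 0 -6 0 0 0;1 0 0 -7.5 0 0 0;1 0 0 -8.6 0 0 0;1 0 0 -9.2 0 0 0;1 0 0 -9.4 0 0 0;0.6 0 0 -9.4 0 0 0;0.4 0 0 -9.4 0 0 0;0.3 0 0 -9.4 0 0 0",
  force=60,
)

```text
time: 4.25
tcp_pos: [0.4812, -0.113, 0.0807]
tool_rot: [-0.112, 0.994, -0.0, 0.0]
contact_force: [0.7, 0.2, -0.1]
gripper_width: 0.0325
gripper_force: 0.0
```

Request:
apply_moves(
  plan="0.2 0 0 0 0 0 0;0.15 0 0 0 0 0 0;0.1 0 0 0 0 0 0;0 0 0 0 0 0 0;0 0 0 0 0 0 0;0 0 0 0 0 0 0;0 0 0 0 0 0 0;0 0 0 0 0 0 0;0 0 0 0 0 0 0;0 0 0 0 0 0 0",
)

```text
time: 5.5
tcp_pos: [0.4809, -0.1129, 0.0802]
tool_rot: [-0.112, 0.994, 0.0, -0.0]
contact_force: [-0.6, -0.1, -0.4]
gripper_width: 0.0002
gripper_force: 0.0
```

The fingers shut on nothing, so I'll look.

Run:
```python
from h import *
S=robot.get_image("side");T=robot.get_image("top")
a=cv2.resize(S["pixels"][150:310,250:420],None,fx=3,fy=3);b=cv2.resize(T["pixels"][170:270,310:415],None,fx=2.7,fy=2.7)
o=np.zeros((480,800,3),np.uint8);o[:,:510]=a;o[:270,510:510+b.shape[1]]=b;cv2.imwrite("pics/d2.png",o)
print((proj(S,[[.481,-.113,.083],[.481,-.113,.058]])-[250,150])*3)
```

```text
[[239.62923119 260.85367904]
 [238.38772522 280.4202383 ]]
```

View pics/d2.png

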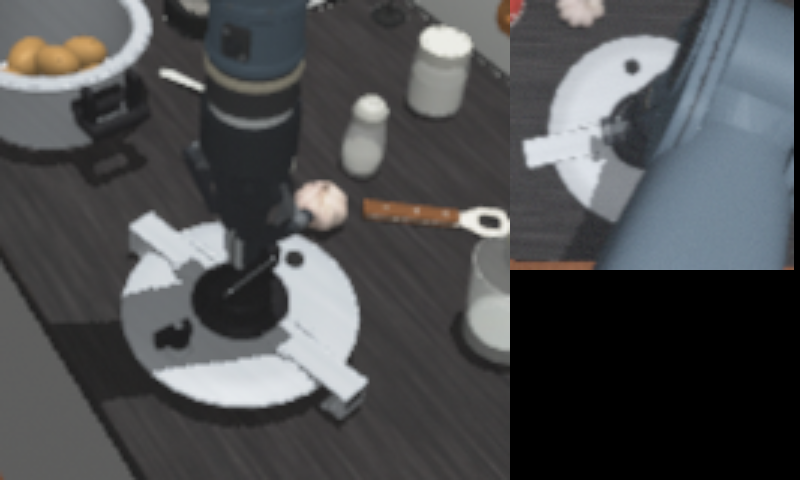

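Run:
```python
from h import *
S=robot.get_image("side")
c=np.array([.481,-.113,.152]);y=np.array([-.222,.975,0])
for z in(.165,.152):
  c[2]=z; print(z,((proj(S,[c+.0425*y,c-.0425*y,c+.055*y,c-.055*y])-[250,150])*3).round(0).tolist())
o,d=ray(S,[(250+200/3,150+140/3),(250+290/3,150+203/3)])
print(robot.nose_length)
x=np.array([.975,.222,0])
c=np.array([.481,-.113,0])
B=[c+sx*.042*x+sy*.009*y+np.array([0,0,z]) for z in(.054,.083) for sx in(-1,1) for sy in(-1,1)]
print(((proj(S,B)-[250,150])*3).round(0).tolist())
s=robot.read_state();print(s["gripper_width"],s["tcp_pos"],s["joint_pos"],s["contact_force"])
p=cv2.resize(S["pixels"][200:275,300:375],None,fx=8,fy=8,interpolation=cv2.INTER_CUBIC);p=(255*(p/255.)**.45).astype(np.uint8);cv2.imwrite("pics/d3.png",p)
```

```text
0.165 [[207.0, 164.0], [283.0, 220.0], [196.0, 157.0], [295.0, 228.0]]
0.152 [[206.0, 176.0], [282.0, 231.0], [196.0, 168.0], [294.0, 240.0]]
0.022
[[211.0, 316.0], [196.0, 303.0], [279.0, 264.0], [264.0, 253.0], [211.0, 293.0], [196.0, 281.0], [281.0, 242.0], [266.0, 230.0]]
0.0001550121264100969 [ 0.48089166 -0.11289292  0.08020966] [-3.66442591e-01 -1.48620323e-02 -2.51268816e-01  1.33437469e+00
  1.26315455e-05 -5.90079115e-01] [-0.22890777  0.45431517  0.73513775]
```

View pics/d3.png

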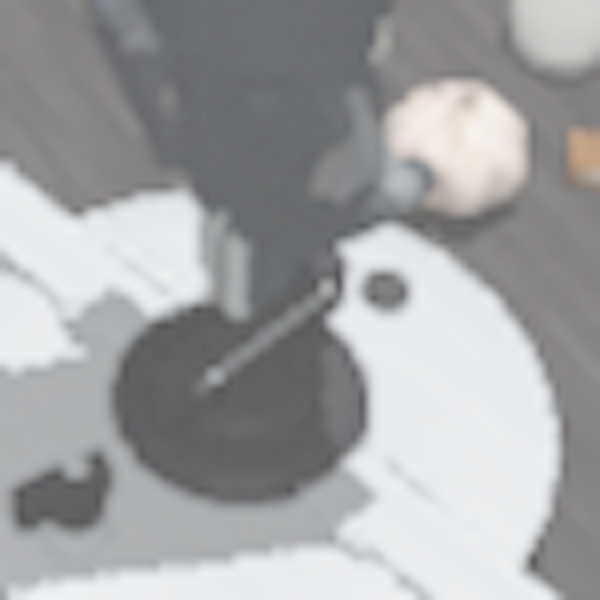

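The closed fingers seem to end beside or above the bar, and I can't yet tell which. I'll overlay the predicted wireframes on both frames.

Run:
```python
from h import *
S=robot.get_image("side");y=np.array([-.222,.975,0]);x=np.array([.975,.222,0]);z=np.array([0,0,1.])
c=np.array([.481,-.113,0])
def box(c,hx,hy,z0,z1): return [c+sx*hx*x+sy*hy*y+z*h for h in(z0,z1) for sx,sy in((-1,-1),(-1,1),(1,1),(1,-1))]
E=[(0,1),(1,2),(2,3),(3,0),(4,5),(5,6),(6,7),(7,4),(0,4),(1,5),(2,6),(3,7)]
f=7;x0,y0=302,205
def draw(img,bs):
    p=cv2.resize(img[y0:y0+85,x0:x0+57],None,fx=f,fy=f,interpolation=cv2.INTER_CUBIC);p=(255*(p/255.)**.5).astype(np.uint8)
    for b,col in bs:
        q=((proj(S,b)-[x0,y0]+.5)*f).astype(int)
        for i,j in E: cv2.line(p,tuple(map(int,q[i])),tuple(map(int,q[j])),col,1)
    return p
bar=(box(c,.042,.009,.054,.083),(0,0,255)); v=(box(c-.074*x,.005,.005,.048,.0647),(0,255,255)); fin=(box(c,.011,.0145,.058,.1),(0,255,0))
cv2.imwrite("pics/e1.png",np.hstack([draw(cv2.imread("pics/side0.png"),[bar,v]),draw(S["pixels"],[fin])]))
```

```text
(no output)
```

View pics/e1.png

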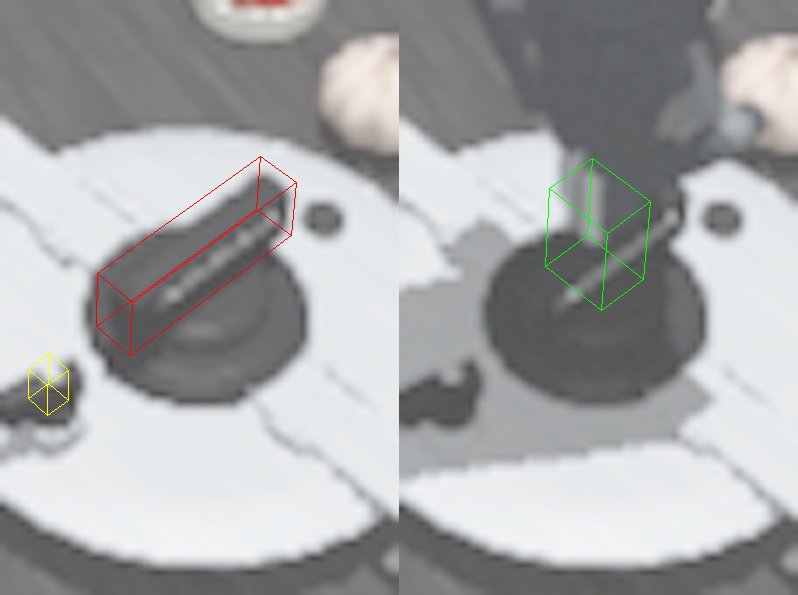

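Both overlays suggest the fingers closed above the bar: its white line is fully visible, and the finger ends at (590,240), above the box I predicted. The bar also appears about 3 px below its prediction. I'll check by touch, lowering the closed fingers a little.

Request:
apply_moves(
  plan="0 0 0 -0.1 0 0 0;0 0 0 -0.2 0 0 0;0 0 0 -0.3 0 0 0;0 0 0 -0.4 0 0 0;0 0 0 -0.4 0 0 0;0 0 0 -0.4 0 0 0;0 0 0 -0.4 0 0 0;0 0 0 -0.4 0 0 0;0 0 0 -0.4 0 0 0;0 0 0 -0.4 0 0 0",
)

```text
time: 6.95
tcp_pos: [0.4809, -0.1129, 0.0762]
tool_rot: [-0.112, 0.994, -0.0, -0.0]
contact_force: [-0.6, 0.4, -0.2]
gripper_width: -0.0002
gripper_force: 0.0
```

Request:
apply_moves(
  plan="0 0 0 -0.1 0 0 0;0 0 0 -0.2 0 0 0;0 0 0 -0.3 0 0 0;0 0 0 -0.4 0 0 0;0 0 0 -0.5 0 0 0;0 0 0 -0.6 0 0 0;0 0 0 -0.6 0 0 0;0 0 0 -0.6 0 0 0;0 0 0 -0.6 0 0 0;0 0 0 -0.6 0 0 0",
)

```text
time: 8.2
tcp_pos: [0.4813, -0.113, 0.0757]
tool_rot: [-0.112, 0.994, -0.001, 0.001]
contact_force: [-8.7, 2.9, 23.0]
gripper_width: 0.0001
gripper_force: 11.5
```

Contact came with the nominal tip height at 54 mm, though the bar's top should be at 83 mm. The tool therefore seems to sit about 28 mm higher than stated. I'll check this against the start pictures, where the gripper is in free view.

Run:
```python
from h import *
T=robot.get_image("top");S=robot.get_image("side")
c=np.array([.1826,.4916,0]);y=np.array([.348,.937,0])
for h in(.215,.24):
  P=[c+k*.05*y+[0,0,h] for k in(-1,0,1)]
  print(h,"top",proj(T,P).round(1).tolist(),"side",proj(S,P).round(1).tolist())
t=cv2.cvtColor(cv2.imread("pics/top0.png"),6);s=cv2.cvtColor(cv2.imread("pics/side0.png"),6)
print("side dark");m=(s[80:120:2,110:150]<75)
for r,row in zip(range(80,120,2),m): print(r,"".join(".#"[v] for v in row))
print("top dark, cols 40-130");m=(t[318:376:3,40:130]<75)
for r,row in zip(range(318,376,3),m): print(r,"".join(".#"[v] for v in row))
o=np.zeros((400,800,3),np.uint8)
```

```text
0.215 top [[127.1, 341.5], [107.6, 332.9], [88.2, 324.4]] side [[135.7, 122.3], [138.5, 113.7], [141.2, 105.7]]
0.24 top [[121.7, 344.3], [101.6, 335.5], [81.6, 326.7]] side [[132.9, 114.5], [135.9, 106.1], [138.6, 98.1]]
side darkTraceback (most recent call last):
  File "<stdin>", line 9, in <module>
  File "<stdin>", line 9, in <genexpr>
TypeError: string indices must be integers, not 'numpy.bool'
```

Run:
```python
from h import *
t=cv2.cvtColor(cv2.imread("pics/top0.png"),6);s=cv2.cvtColor(cv2.imread("pics/side0.png"),6)
for g,r0,r1,c0,c1 in((s,76,120,100,150),(t,320,376,45,130)):
  print(r0,c0)
  for r in range(r0,r1,2): print(r,"".join("#" if v<45 else "+" if v<75 else "." for v in g[r,c0:c1]))
```

```text
76 100
76 .................#####################............
78 .................##+++++#####+++######+...........
80 .................++++++#######++######............
82 ...............#++...+++######+########...........
84 ...............##+++++########+########...........
86 ................##+++++#######++#####++...........
88 .................###+++#####.+++#######...........
90 .................############+++#######+..........
92 ..................###########++#########+.........
94 ...................###+##.+###+#..#######.........
96 ...................######..+#####++######+........
98 ....................#############..++++++.........
100 ....................+##+++++#####.................
102 .........................+#####+..................
104 ..........................+#####..+...............
106 ...........................+#####.................
108 ............................+####+................
110 ............................+#####+...............
112 ..............................+++++...............
114 ..................................................
116 .
[... 1931 characters left out ...]
####+..+###################++..++++++++++++#+++########+..............
362 ++++#+....+########+.+###############+............+++..++++++#######++...............
364 ++++++....+########+++############+...............+++++++++####+++...................
366 ++++++....+#######+++###########.................+#########+++.......................
368 ++++++...+#######+++#+#######+.....................++####++..........................
370 +++++...++########+######++...........................+++++..........................
372 +++++...+#######+####++...............................++++...........................
374 ++++...+#########++..................................+++++...........................
```

Start pictures: the near tip is at (132,111) in the side view, and the tips are at (118,346) and (82,326) in the top view. Both agree with the fingertips being about 29 mm higher than nominal, with xy correct, so I grasp 29 mm lower.

Request:
apply_moves(
  plan="0 0 0 2 0 0 0;0 0 0 2.5 0 0 0;0.5 0 0 2.5 0 0 0;1 0 0 2.5 0 0 0;1 0 0 2.5 0 0 0;1 0 0 2.5 0 0 0;1 0 0 2.5 0 0 0;1 0 0 2.5 0 0 0;1 0 0 2.5 0 0 0;1 0 0 2.5 0 0 0",
)

```text
time: 9.55
tcp_pos: [0.4809, -0.1129, 0.0953]
tool_rot: [-0.112, 0.994, -0.0, 0.0]
contact_force: [-0.4, -0.5, -0.3]
gripper_width: 0.0855
gripper_force: 0.0
```

Request:
apply_moves(
  plan="1 0 0 -1 0 0 0;1 0 0 -2 0 0 0;1 0 0 -3 0 0 0;1 0 0 -4 0 0 0;1 0 0 -4.4 0 0 0;1 0 0 -4.4 0 0 0;1 0 0 -4.4 0 0 0;0.6 0 0 -4.4 0 0 0;0.4 0 0 -4.4 0 0 0;0.3 0 0 -4.4 0 0 0",
)

```text
time: 10.8
tcp_pos: [0.481, -0.1129, 0.0514]
tool_rot: [-0.112, 0.994, -0.0, 0.0]
contact_force: [0.4, 0.0, 0.4]
gripper_width: 0.0322
gripper_force: 0.0
```

Request:
apply_moves(
  plan="0.2 0 0 0 0 0 0;0.15 0 0 0 0 0 0;0.1 0 0 0 0 0 0;0 0 0 0 0 0 0;0 0 0 0 0 0 0;0 0 0 0 0 0 0;0 0 0 0 0 0 0;0 0 0 0 0 0 0;0 0 0 0 0 0 0;0 0 0 0 0 0 0",
)

```text
time: 12.05
tcp_pos: [0.4811, -0.1134, 0.0516]
tool_rot: [-0.111, 0.994, -0.001, 0.0]
contact_force: [-1.8, -5.0, 4.6]
gripper_width: 0.0167
gripper_force: 60.2
```

Gripped (16.7 mm wide). Now I lift and carry the lid over.

Request:
apply_moves(
  plan="0 0 0 0.5 0 0 0;0 0 0 1.2 0 0 0;0 0 0 2.5 0 0 0;0 0 0 4.5 0 0 0;0 0 0 7 0 0 0;0 0 0 9.5 0 0 0;0 0 0 12 0 0 0;0 0 0 14 0 0 0;0 0 0 15 0 0 0;0 0 0 15 0 0 0",
)

```text
time: 13.3
tcp_pos: [0.4813, -0.1128, 0.2019]
tool_rot: [-0.112, 0.994, -0.0, 0.001]
contact_force: [-0.1, 0.1, -8.6]
gripper_width: 0.017
gripper_force: 59.1
```

Request:
apply_moves(
  plan="0 0 1.5 0 0 0 -1;0 0 4.5 0 0 0 -2;0 0 9 0 0 0 -4;0 0 14 0 0 0 -6;0 -0.1 19 0 0 0 -8;0 -0.1 24 0 0 0 -10;0 -0.2 29 0 0 0 -10.7;0 -0.2 33 0 0 0 -10.7;0 -0.3 36 0 0 0 -10.7;0 -0.3 36.9 0 0 0 -10.7",
)

```text
time: 14.55
tcp_pos: [0.4766, 0.2578, 0.1993]
tool_rot: [-0.02, 1.0, -0.0, -0.002]
contact_force: [-0.0, -0.5, -7.2]
gripper_width: 0.0169
gripper_force: 59.6
```

Run:
```python
from m import *
s=robot.read_state();print(s["time"],s["tcp_pos"],s["joint_pos"],s["gripper_width"],s["contact_force"],s["wrist_torque"])
dz=s["tcp_pos"][2]-.0516
for n in("top","side"):
    im=robot.get_image(n); cv2.imwrite(f"pics/f_{n}.png",im["pixels"])
    print(n,*[np.round(x,4) for x in fit(im,s["tcp_pos"][:2],.026+dz,.104)])
T=robot.get_image("side")
a=cv2.imread("pics/f_side.png")[80:240,200:360]
a=cv2.resize(a,None,fx=2.5,fy=2.5);b=cv2.resize(cv2.imread("pics/f_top.png")[140:300,150:310],None,fx=2.5,fy=2.5)
cv2.imwrite("pics/g1.png",np.hstack([a,b]))
```

```text
14.55 [0.47660153 0.25780046 0.19927089] [3.71619585e-01 9.09840770e-02 9.49031151e-02 1.57793325e+00
 7.35782847e-04 3.31917485e-01] 0.01686432090722485 [-0.02088703 -0.51430729 -7.24577677] [-0.11004313 -0.05176738 -0.01220712]
top [0.475  0.2473] [0.4744 0.2464 0.1029] 78 0.0016
side [0.4778 0.2585] [0.4778 0.2585 0.1043] 87 0.0005
```

View pics/g1.png

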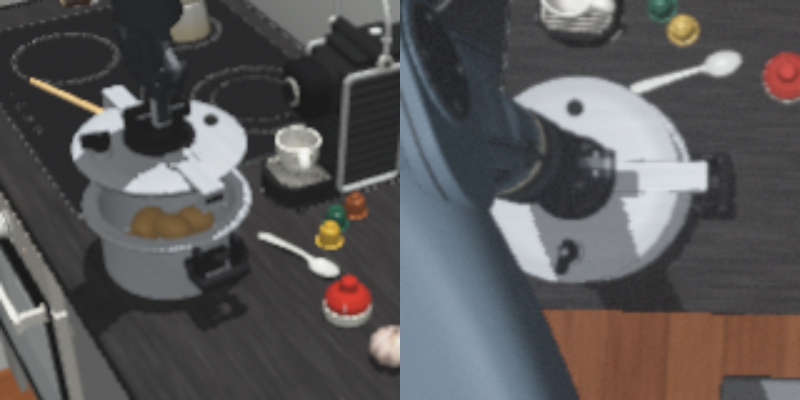

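The lid hangs level over the pot. In the side part of the picture its flange is centred at about (160,145), above the mouth, and in the top part its near arm (707,176) points at the handle (718,185). I'll lower it to just above the ears and re-measure.

Request:
apply_moves(
  plan="0 0 0 -0.8 0 0 0;0 0 0 -1.6 0 0 0;0 0 0 -2.4 0 0 0;0 0 0 -3 0 0 0;0 0 0 -3.4 0 0 0;0 0 0 -3.5 0 0 0;0 0 0 -3.5 0 0 0;0 0 0 -3.5 0 0 0;0 0 0 -3.5 0 0 0;0 0 0 -3.5 0 0 0",
)

```text
time: 15.95
tcp_pos: [0.478, 0.2562, 0.1664]
tool_rot: [-0.018, 1.0, 0.0, 0.0]
contact_force: [-0.1, 1.1, -7.4]
gripper_width: 0.0165
gripper_force: 59.7
```

Run:
```python
from m import *
s=robot.read_state();print(s["time"],s["tcp_pos"],s["tool_rot"])
L=s["tcp_pos"][2]-.0516
for n in("top","side"):
    im=robot.get_image(n); cv2.imwrite(f"pics/h_{n}.png",im["pixels"])
    print(n,*[np.round(x,4) for x in fit(im,s["tcp_pos"][:2],.026+L,.104,.012)])
im=robot.get_image("top"); g=cv2.cvtColor(im["pixels"],6)
# pot's -y handle and lid -y arm: print grey rows
print(proj(im,[[.478,.256-.13,.1+.02+.02],[.478,.256-.145,.07]]))
for r in range(196,236): print(r,"".join("%4d"%v for v in g[r,258:290]))
```

```text
15.95 [0.47796452 0.2561638  0.16638427] [-1.84629621e-02  9.99829535e-01  5.11438396e-05  1.33730590e-04]
top [0.4763 0.2513] [0.4765 0.252  0.1046] 71 0.0012
side [0.4792 0.2565] [0.4792 0.2565 0.1044] 85 0.0005
[[274.58531291 212.91939679]
 [282.24125381 215.31220768]]
196  204 204 187 165 173 142  80  71  68  73  73  69  68  69  69  70  74  74  74  70  73  66  69  71  66  73  66  70  70  64  68  71
197  202 203 187 163 172 157  87  72  75  72  71  73  75  75  74  78  78  74  72  79  76  74  76  73  72  71  72  72  68  72  73  70
198  205 203 194 170 175 173 108  65  68  72  68  71  69  67  71  70  73  73  70  73  69  69  68  69  65  70  63  71  70  69  73  70
199  206 205 204 183 157 163 142  78  67  69  73  74  68  72  70  71  72  68  72  70  71  74  71  71  71  72  72  74  72  70  76  72
200  205 205 202 185 157 160 148  82  62  68  70  67  67  67  68  70  67  67  70  63  61  65  69  71  74  75  76  70  69  72  74  67
201  207 208 205 199 178 179 173 110  64  60  60  61  62  63  62  67  64  63  56  60  62  57  62  69  69  74  75  73  71  71  72  70
202  207 205 205 206 184 157 
[... 3792 characters left out ...]
 69  74  72  71  72  70  71  72  72
231  154 136 134 122  84  57  50  53  52  56  62  74  77  76  71  76  72  76  77  78  74  74  78  76  73  75  73  74  73  76  75  75
232  141 137 146 129  70  53  49  56  57  68  74  81  77  77  79  77  80  79  84  82  80  81  76  76  75  80  81  75  78  77  79  74
233  134 131 115  86  55  54  53  48  56  61  71  72  73  74  70  71  70  72  69  76  75  71  74  72  76  74  74  79  81  77  77  76
234  130 117  85  62  51  52  51  49  56  69  73  70  73  70  69  74  72  71  75  77  77  80  78  76  81  77  77  78  77  80  77  78
235  122 102  67  54  52  50  49  49  66  70  73  73  69  70  70  69  69  72  74  71  70  73  73  74  71  72  76  73  74  71  73  72
```

The re-measured lid-to-pot offset is about 0 to 2 mm, and the arm (row 210.8 at its tip) lies within the ear pair (rows 203 and 222). I lower it gently, moving 1 mm in -y.

Request:
apply_moves(
  plan="0 0 -0.1 -0.5 0 0 0;0 0 -0.1 -1 0 0 0;0 0 -0.1 -1.4 0 0 0;0 0 -0.1 -1.7 0 0 0;0 0 -0.1 -2 0 0 0;0 0 -0.1 -2.2 0 0 0;0 0 -0.1 -2.4 0 0 0;0 0 -0.1 -2.6 0 0 0;0 0 -0.1 -2.7 0 0 0;0 0 -0.1 -2.7 0 0 0",
)

```text
time: 17.35
tcp_pos: [0.4778, 0.2551, 0.1391]
tool_rot: [-0.018, 1.0, -0.0, -0.0]
contact_force: [-0.5, 0.7, -7.0]
gripper_width: 0.0169
gripper_force: 59.7
```

Request:
apply_moves(
  plan="0 0 0 -0.1 0 0 0;0 0 0 -0.2 0 0 0;0 0 0 -0.3 0 0 0;0 0 0 -0.4 0 0 0;0 0 0 -0.5 0 0 0;0 0 0 -0.6 0 0 0;0 0 0 -0.7 0 0 0;0 0 0 -0.8 0 0 0;0 0 0 -0.9 0 0 0;0 0 0 -0.9 0 0 0",
)

```text
time: 18.6
tcp_pos: [0.478, 0.2551, 0.1312]
tool_rot: [-0.018, 1.0, 0.0, 0.0]
contact_force: [-2.0, -1.8, -2.4]
gripper_width: 0.017
gripper_force: 60.3
```

The lid is resting, with most of its weight off the wrist. I'll settle briefly, then turn the clamp clockwise while following it down.

Request:
apply_moves(
  plan="0 0 0 -0.1 0 0 0;0 0 0 -0.1 0 0 0;0 0 0 -0.1 0 0 0;0 0 0 -0.1 0 0 0;0 0 0 -0.1 0 0 -2;0 0 0 -0.1 0 0 -5;0 0 0 -0.1 0 0 -8;0 0 0 -0.1 0 0 -12;0 0 0 -0.1 0 0 -16;0 0 0 -0.1 0 0 -20",
)

```text
time: 19.85
tcp_pos: [0.4781, 0.2554, 0.1296]
tool_rot: [0.157, 0.988, 0.0, 0.0]
contact_force: [-3.7, -0.9, 3.6]
gripper_width: 0.0168
gripper_force: 61.3
```

Request:
apply_moves(
  plan="0 0 0 0 0 0 -5;0 0 0 0 0 0 -10;0 0 0 -0.1 0 0 -15;0 0 0 -0.1 0 0 -20;0 0 0 -0.2 0 0 -25;0 0 0 -0.2 0 0 -30;0 0 0 -0.3 0 0 -35;0 0 0 -0.3 0 0 -40;0 0 0 -0.3 0 0 -43;0 0 0 -0.3 0 0 -43",
)

```text
time: 21.1
tcp_pos: [0.4783, 0.2558, 0.1275]
tool_rot: [0.507, 0.862, 0.001, 0.0]
contact_force: [-3.9, -0.0, 6.4]
gripper_width: 0.0166
gripper_force: 61.6
```

Run:
```python
from m import *
s=robot.read_state();print(s["tcp_pos"],s["joint_pos"],s["contact_force"],s["wrist_torque"],s["gripper_width"])
im=robot.get_image("top"); g=cv2.cvtColor(im["pixels"],6)
for r in range(196,232): print(r,"".join("%4d"%v for v in g[r,256:284]))
```

```text
[0.47833488 0.25581635 0.12747856] [ 3.66824414e-01  9.07200562e-02 -4.78637550e-02  1.43017034e+00
  1.05747395e-03  1.43103723e+00] [-3.8660214  -0.02185309  6.43039384] [-0.27904614  1.07937876 -0.11853076] 0.016610143648112155
196  208 205 204 204 203 195 177 140  80  72  70  72  66  70  69  68  74  66  70  71  73  72  70  68  73  68  68  71
197  208 205 205 204 203 202 183 132  81  71  73  71  71  71  73  74  74  73  75  77  74  74  75  71  73  71  70  69
198  211 209 207 205 204 202 190 152  97  64  66  69  69  69  71  71  71  69  67  66  66  69  67  69  68  65  66  67
199  212 210 207 204 203 203 193 180 145  78  71  71  70  70  67  70  67  69  68  70  67  70  74  70  75  71  71  69
200  214 209 208 206 205 204 204 194 152  77  64  69  66  66  65  70  70  68  72  69  68  61  67  67  69  72  73  74
201  214 212 210 207 207 204 204 194 158  96  62  62  63  60  58  62  60  64  64  58  62  57  57  58  52  65  73  73
202  216 212 210 209 206 204 204 196 173 124  68  57  62  59  68  74  78  79  78  61  56  53  59  55  58  54  69  79
203  218 215 212 209 208 206 205 205 183 130  80  
[... 2642 characters left out ...]
26  214 210 206 206 206 202 185 142  93  56  48  50  48  48  51  47  51  48  48  49  48  51  48  45  45  48  49  48
227  212 209 206 207 204 201 179 130  82  58  51  50  51  56  55  54  52  49  51  53  52  49  52  50  51  50  50  58
228  211 208 206 206 204 194 167 112  66  53  55  52  51  62  64  70  69  66  70  71  66  69  65  66  65  65  65  69
229  208 206 204 203 203 187 149 106  58  50  47  48  51  65  71  73  71  76  68  74  75  70  71  71  65  71  74  77
230  205 204 202 202 194 177 142  83  53  47  48  51  59  65  69  72  70  75  76  76  74  73  77  70  71  74  71  72
231  204 204 203 199 183 144  97  61  51  50  52  55  66  76  76  77  79  73  76  77  78  74  78  75  75  72  74  75
```

The turn is working: the arm tip has moved in from column 274 to 271.5, and the torque is 0.12 N m. I continue to the stop.

Request:
apply_moves(
  plan="0 0 0 0 0 0 -5;0 0 0 0 0 0 -10;0 0 0 -0.1 0 0 -15;0 0 0 -0.1 0 0 -20;0 0 0 -0.1 0 0 -24;0 0 0 -0.1 0 0 -27;0 0 0 -0.1 0 0 -28;0 0 0 -0.1 0 0 -29;0 0 0 -0.1 0 0 -30;0 0 0 -0.1 0 0 -30",
)

```text
time: 22.4
tcp_pos: [0.4795, 0.256, 0.1271]
tool_rot: [0.712, 0.702, 0.002, 0.001]
contact_force: [-2.0, 0.1, 6.4]
gripper_width: 0.0168
gripper_force: 62.3
```

Run:
```python
from m import *
s=robot.read_state();print(s["tcp_pos"],s["tool_rot"],s["joint_pos"],s["contact_force"],s["wrist_torque"],s["gripper_width"])
```

```text
[0.47949673 0.25601228 0.12711643] [0.7119852  0.70219049 0.00221107 0.00083857] [ 3.66884302e-01  9.07772933e-02 -4.85311852e-02  1.42676405e+00
  2.32068721e-04  1.95153315e+00] [-1.97114383  0.14344865  6.40236338] [-0.29323521  0.74991     0.73960013] 0.01679726359206559
```

The handle has turned 92.9° against a 0.74 N m stop and has gone down 4 mm, so it is clamped. I'll back off slightly, open narrowly (the valve is near) and rise.

Request:
apply_moves(
  plan="0 0 0 0 0 0 1;0 0 0 0.1 0 0 2;0.2 0 0 0.1 0 0 2;0.4 0 0 0.1 0 0 2;0.45 0 0 0.1 0 0 2;0.45 0 0 0.1 0 0 2;0.45 0 0 1 0 0 2;0.45 0 0 3 0 0 2;0.45 0 0 5 0 0 2;0.45 0 0 7 0 0 2",
)

```text
time: 23.65
tcp_pos: [0.478, 0.2552, 0.1965]
tool_rot: [0.7, 0.714, 0.0, 0.0]
contact_force: [0.3, 1.0, -0.9]
gripper_width: 0.0382
gripper_force: 0.0
```

Run:
```python
from m import *
s=robot.read_state();print(s["time"],s["tcp_pos"],s["tool_rot"],s["joint_pos"],s["contact_force"],s["gripper_width"])
im=robot.get_image("side"); b,*r=fit(im,(.479,.256),.1015,.104,.01); print("lid side",b,r)
x=np.array([np.cos(.036),np.sin(.036),0])
print(proj(im,[[*b,.1]+x*k+[0,0,.0757+.0647-.1] for k in(-.096,-.074,-.062)]))
g=cv2.cvtColor(im["pixels"],6); p=proj(im,[[*b,.138]-.074*x])[0].astype(int);print(p)
for q in range(p[1]-12,p[1]+14): print(q,"".join("%4d"%v for v in g[q,p[0]-16:p[0]+17]))
```

```text
23.65 [0.47803805 0.25515692 0.19653053] [7.00192014e-01 7.13954465e-01 3.55652774e-04 1.97793845e-04] [ 3.66550183e-01  8.62103577e-02  8.43697005e-02  1.56814430e+00
 -6.42056298e-05  1.91788313e+00] [ 0.3282681   0.9685845  -0.89818597] 0.038211631071128634
lid side [0.48015349 0.25586039] [array([0.48006604, 0.25584478, 0.10449816]), 91, np.float64(0.0008806238848827613)]
[[236.09958432 155.72020374]
 [242.99511066 153.44672012]
 [246.7070931  152.22239756]]
[243 154]
142   41  41  42  42  41  42  42  51  68  71  78  69  60  43  32  38  37  40  42  40  76 150 174 145 169 206 214 212 211 212 179 102  43
143   42  42  41  41  43  42  43  41  41  52  67  71  70  49  29  32  31  39  77 142 170 195 208 190 171 191 209 214 212 210 201 133  28
144   41  42  42  42  41  41  41  41  42  42  41  52  55  40  27  29  79 144 171 197 208 210 211 213 196 206 219 216 213 211 211 169  90
145   43  42  41  42  41  42  41  43  42  42  42  43  42  31  77 143 172 198 210 211 212 213 214 215 198 189 203 217 217 213 211 200 159
146   42  41  41  42  41  41  41  42  41  41  42  43  37  82 153 198 208 21
[... 2238 characters left out ...]
104 100  93  78
163   63  85  68  43  42  69 195 197 142 116 117 115 114 110 109 111 113 112 111 105 105 110 112 111 111 111 110 111 110 111 110 110 104
164   62  83  78  59  47  41 161 151 118 118 117 116 115 113 112 109 109 111 113 110 111 112 112 112 111 111 111 110 111 111 111 111 110
165   59  63  69  61  81  92 151 145 121 118 118 117 117 115 113 111 110 113 114 113 113 114 113 111 112 112 111 111 111 110 111 110 110
166   58  62  61  58  98 115 141 135 120 119 118 119 118 118 115 114 114 114 114 114 113 113 113 112 112 111 111 110 110 110 110 110 110
167   57  61  63  62  81  91  82 102 115 118 119 118 119 118 117 115 115 113 114 114 114 114 113 112 111 111 111 111 110 110 110 111 111
```

The lever's dark blob is at (237-246, 154-160) in the side view, and its predicted ends are (236,156) and (247,152). The valve is where it should be, so I move over it with the gripper turned along the lever.

Request:
apply_moves(
  plan="0.4 -0.8 0 0 0 0 10;0.4 -1.6 0 0 0 0 20;0.4 -2.5 0 0 0 0 30;0.4 -3.5 0 0 0 0 40;0.4 -4.5 0 0 0 0 50;0.4 -5.5 -0.1 0 0 0 60;0.4 -6.5 -0.1 0 0 0 70;0.4 -7.2 -0.1 0 0 0 78;0.4 -7.2 -0.1 -1 0 0 80;0.4 -7.2 -0.1 -2 0 0 80",
  force=20,
)

```text
time: 24.95
tcp_pos: [0.4061, 0.2541, 0.1744]
tool_rot: [0.078, 0.997, -0.0, 0.0]
contact_force: [-0.1, -0.1, -0.0]
gripper_width: 0.0339
gripper_force: 0.0
```

Request:
apply_moves(
  plan="0.4 0 0 -1 0 0 0;0.4 0 0 -2 0 0 0;0.4 0 0 -3 0 0 0;0.4 0 0 -3.8 0 0 0;0.4 0 0 -4.5 0 0 0;0.4 0 0 -5 0 0 0;0.4 0 0 -5.4 0 0 0;0.4 0 0 -5.6 0 0 0;0.4 0 0 -5.6 0 0 0;0.4 0 0 -5.6 0 0 0",
)

```text
time: 26.2
tcp_pos: [0.406, 0.2542, 0.1195]
tool_rot: [0.077, 0.997, 0.0, 0.0]
contact_force: [-0.2, 0.1, -0.9]
gripper_width: 0.0343
gripper_force: 0.0
```

Request:
apply_moves(
  plan="0.3 0 0 0 0 0 0;0.2 0 0 0 0 0 0;0.15 0 0 0 0 0 0;0.1 0 0 0 0 0 0;0.05 0 0 0 0 0 0;0 0 0 0 0 0 0;0 0 0 0 0 0 0;0 0 0 0 0 0 0;0 0 0 0 0 0 0;0 0 0 0 0 0 0",
)

```text
time: 27.45
tcp_pos: [0.4059, 0.2548, 0.1194]
tool_rot: [0.077, 0.997, 0.001, -0.0]
contact_force: [-0.8, 5.4, 1.2]
gripper_width: 0.0095
gripper_force: 20.9
```

Gripped the lever (9.5 mm). Turn it clockwise.

Request:
apply_moves(
  plan="0 0 0.1 0 0 0 -6;0 0 0.1 0 0 0 -14;0 0 0.1 0 0 0 -22;0 0 0.1 0 0 0 -30;0 0 0.1 0 0 0 -38;0 0 0.1 0 0 0 -46;0 0 0.1 0 0 0 -54;0 0 0.1 0 0 0 -60;0 0 0.1 0 0 0 -66;0 0 0.1 0 0 0 -70",
)

```text
time: 28.7
tcp_pos: [0.4055, 0.2545, 0.1193]
tool_rot: [0.636, 0.771, -0.001, 0.0]
contact_force: [-1.3, 2.9, 2.0]
gripper_width: 0.0097
gripper_force: 21.0
```

Run:
```python
from m import *
s=robot.read_state();print(s["tcp_pos"],s["tool_rot"],s["contact_force"],s["wrist_torque"],s["gripper_width"])
```

```text
[0.40553588 0.25449507 0.119344  ] [ 6.36265848e-01  7.71469501e-01 -7.36249817e-04  1.93595563e-04] [-1.30898133  2.87451877  1.95051157] [0.50195307 0.37035781 0.05358312] 0.009692603240369952
```

Request:
apply_moves(
  plan="0 0 0 0 0 0 -3;0 0 0 0 0 0 -6;0 0 0 0 0 0 -8;0 0 0 0 0 0 -10;0 0 0 0 0 0 -11;0 0 0 0 0 0 -12;0 0 0 0 0 0 -13;0 0 0 0 0 0 -13;0 0 0 0 0 0 -13;0 0 0 0 0 0 -13",
)

```text
time: 29.95
tcp_pos: [0.4055, 0.2546, 0.1193]
tool_rot: [0.718, 0.696, -0.001, 0.0]
contact_force: [-4.3, -1.5, 5.4]
gripper_width: 0.0096
gripper_force: 25.3
```

Run:
```python
from m import *
s=robot.read_state();q=s["tool_rot"];print(s["tcp_pos"],-2*np.degrees(np.arctan2(q[0],q[1])),s["contact_force"],s["wrist_torque"],s["gripper_width"])
```

```text
[0.40550809 0.25460808 0.11929846] -91.85411218647829 [-4.33722367 -1.54617374  5.36764314] [-0.34138782  0.97134869  0.52639059] 0.009635756520248851
```

Stop reached (the torque jumped to 0.53 N m). Release and rise away.

Request:
apply_moves(
  plan="0 0 0 0 0 0 1.5;0 0 0 0 0 0 3;0.15 0 0 0 0 0 3;0.3 0 0 0 0 0 3;0.3 0 0 0 0 0 3;0.3 0 0 0 0 0 3;0.3 0 0 1 0 0 3;0.3 0 0 3 0 0 3;0.3 0 0 6 0 0 3;0.3 0 0 9 0 0 3",
)

```text
time: 31.2
tcp_pos: [0.406, 0.2551, 0.2108]
tool_rot: [0.7, 0.714, 0.0, 0.0]
contact_force: [0.7, 0.2, -0.3]
gripper_width: 0.0254
gripper_force: 0.0
```

Request:
apply_moves(
  plan="0.3 -2 -3 2 0 0 0;0.3 -4 -7 3 0 0 0;0.3 -5 -11 4 0 0 0;0.3 -5 -15 4 0 0 0;0.3 -5 -19 4 0 0 0;0.3 -5 -23 4 0 0 0;0.3 -5 -26 4 0 0 0;0.3 -5 -28 4 0 0 0;0.3 -5 -28 4 0 0 0;0.3 -5 -28 4 0 0 0",
)

```text
time: 32.45
tcp_pos: [0.356, -0.0244, 0.2497]
tool_rot: [0.7, 0.714, 0.0, 0.0]
contact_force: [-0.8, -0.5, -0.4]
gripper_width: 0.0257
gripper_force: 0.0
```

Run:
```python
from m import *
s=robot.read_state();print(s["time"],s["tcp_pos"],s["contact_force"])
for n in("top","side"):
    im=robot.get_image(n); b,f,k,e=fit(im,(.479,.256),.1015,.104,.01); print(n,"lid",b.round(4),k,e.round(4))
    g=cv2.cvtColor(im["pixels"],6).astype(np.uint8)
    # lever and bar orientation: dark px in top view, near each centre
    for nm,c,r,z,th in(("lever",b-[.074,.0027],.028,.138,70),("bar",b,.05,.155,50)):
        Y,X=np.mgrid[0:400,0:640]; W=onz(im,np.c_[X.ravel(),Y.ravel()],z)[:,:2]; sel=(np.hypot(*(W-c).T)<r)&(g.ravel()<th)
        w=W[sel]-W[sel].mean(0); l,v=np.linalg.eigh(w.T@w/len(w)); print(n,nm,sel.sum(),(W[sel].mean(0)-c).round(4),np.sqrt(l).round(4),v[:,1].round(2))
```

```text
32.45 [ 0.35596973 -0.02444785  0.24971069] [-0.80650073 -0.46743837 -0.36323413]
top lid [0.478  0.2575] 110 0.0011
top lever 0 [nan nan] [nan nan] [nan nan]
top bar 0 [nan nan] [nan nan] [nan nan]
side lid [0.4797 0.2551] 50 0.0009
side lever 114 [-0.0034  0.0012] [0.0139 0.0151] [-0.99 -0.11]
side bar 444 [-0.0032  0.0011] [0.023  0.0254] [0.62 0.78]<stdin>:9: RuntimeWarning: Mean of empty slice.
  ret = um.true_divide(
<stdin>:9: RuntimeWarning: invalid value encountered in divide
```

The lid is centred on the pot to under 1 mm (top view). One last check, on the lever in the top view.

Run:
```python
from m import *
im=robot.get_image("top"); g=cv2.cvtColor(im["pixels"],6)
for nm,P,h,st in(("lever",[.404,.2548,.138],10,1),("bar",[.478,.2575,.158],22,2)):
    u,v=proj(im,[P])[0].round().astype(int); print(nm,u,v)
    for r in range(v-h,v+h+1,st): print(r,"".join("%4d"%x for x in g[r,u-h:u+h+1:st]))
```

```text
lever 224 240
230  218 217 217 217 218 217 216 217 216 217 217 217 217 216 217 218 218 218 218 219 219
231  216 216 217 217 216 217 219 218 216 218 217 217 217 217 217 217 218 217 217 218 217
232  216 217 216 216 216 217 215 217 217 217 217 217 218 218 217 217 219 219 218 218 219
233  217 219 219 219 219 217 218 217 218 219 218 219 218 219 219 218 217 219 218 218 219
234  218 217 219 219 218 218 219 220 219 219 219 218 219 220 220 221 220 220 220 220 220
235  218 217 219 219 220 219 220 220 218 217 211 209 215 216 219 220 219 220 219 220 220
236  216 216 217 218 218 218 218 213 204 193 175 188 192 185 206 218 219 219 219 220 221
237  215 212 211 211 211 211 208 194 158 123 111 126 148 171 182 204 217 219 219 220 221
238  202 158 136 138 134 134 134 124 121  99  77  78  91 140 167 184 217 221 221 222 222
239  175 105  83  82  83  86 106 167 199 171 100  78  72  88 133 185 217 221 219 221 221
240  168  93  71  71  75  83 120 179 211 192 121  82  75  72 113 172 209 220 221 222 221
241  171 107  84  73  72  74  93 144 176 146  92  78  74  68 111 177 218 223 224 223 224
242  200 178 165 1
[... 2325 characters left out ...]
0  83  62 103 212 209
221  214 214 215 214 215 216 192  73  75  83  80  69  68  68  67  72  91  87  68  72 183 220 220
223  214 215 216 216 216 217 214 165  66  72  89  85  88  86  89  89  83  66  72 173 218 220 221
225  216 215 216 215 216 216 216 213 166  73  67  71  78  76  74  70  65  90 178 218 219 219 220
227  214 215 215 215 216 216 215 216 216 199 124  86  69  66  66  99 176 212 218 218 219 220 222
229  213 216 216 216 218 219 218 217 218 219 218 214 210 208 210 216 219 221 221 220 221 222 223
231  210 214 217 217 217 216 216 216 217 216 219 216 217 217 217 218 217 217 218 218 219 219 219
233  206 211 216 217 218 217 218 217 219 219 218 218 218 218 219 217 218 219 218 218 219 220 219
```

The lever lies along the rim, with its long end at (215,240) left of the pivot. The clamp bar lies level along row 211, in line with the arms. Both are closed, so I hand in.

```bash
python3 -c "
from cell import robot
print(robot.sign_off())"
```

```text
the job is handed in; nothing more can be done
None
```

The job is handed in at about 33 s: the lid sits centred on the pot to within 1 mm, the clamp handle was turned to its closed stop and drew the lid down about 4 mm, and the steam valve was then turned to its stop; no verdict was shown, and I did not re-measure the bystanders at the end.

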